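Park the paint caddy against its spring buffer

TASK

Push the wheeled paint caddy from behind by its red plate, gently and without gripping or lifting it, straight ahead until both front swivel castors trail straight, then steer it nose first between the yellow side lines of the parking bay. Keep it centred and square there, press its nose lightly against the red sprung pad until the pad clearly gives, keep it pressed for about a second, then ease off and leave the caddy standing with its nose still touching the pad. The jars riding in it must stay upright and in the tray, and everything else on the table stays where it is.

Things in the scene. Friction and masses are not known exactly. Their poses are not given: they have to be found in the camera images.
- caddy: Small blue tray on 4 wheels, about 0.9 kg with its jars (varies). Origin on the table top under the tray's centre; x forward to the nose, y left, z up. Tray 150 mm long, 110 wide, walls 36 to 82 mm above the table. Rolls with about 1 N resistance, more while the castors are turned, and coasts a few mm when the push stops.
- push_plate (a point): Centre of the rear face of the flat upright red push plate, 81 mm behind the caddy's origin, 60 mm above the table; axes as the caddy's. Plate 140 mm wide, 36 to 84 mm high. Two fingers spread wide, side by side on it, push it without turning it; turned, they push on one side and it swings round gradually (curves of about 250 mm radius; tighter is slow to follow).
- rear_axle (a point): Middle of the rear axle, 50 mm behind the caddy's origin, 16 mm high. Its two wheels (radius 16, 63 mm to each side) do not swivel, so the caddy moves here only along its x, and turns about points of this axle line.
- nose (a point): Centre of the face of the black nose bumper, 81 mm ahead of the caddy's origin, 58 mm high; bumper 80 mm wide, 45 to 71 mm high.
- castor_left (a joint): Swivel angle of the front left castor (orange wheel in a yellow fork, 22 mm trail, pivot 50 mm ahead and 82 mm left of the caddy's origin), rad, anticlockwise from above; 0 = the wheel trails straight behind its pivot. Starts far from 0 and swings towards 0 in 60 to 120 mm of straight forward rolling.
- castor_right (a joint): The same for the front right castor, 82 mm to the right.
- bay: Parking bay fixed to the table. Origin on the table top; x is the parking direction, y left, z up. The caddy is to stand centred on this x axis, facing +x. Yellow tape lines at y = +-112 mm, from x = -160 to 140. At the far end a buffer: dark foot (x 100..215, y +-30, 18 mm high) with an aluminium stop and, before it, a red sprung pad.
- buffer (a point): Point fixed in the bay, on its x axis 81 mm ahead of its origin, 58 mm high, near the red pad (60 wide, 42 to 74 high). The stop is clamped at a different place each time: the free pad's face is within +-12 mm of this point along x, not measured: feel for it.
- buffer_foot (a point): Bay's far end, 158 mm ahead of its origin, 18 mm high. The pad's spring: gives 1 mm per newton, 14 mm at most (14 N), then solid; damped (12 N more at 0.1 m/s). A press of 4 to 13 N is right, above 20 N too much. It pushes the caddy back when let go: ease off at about 10 mm/s, and the caddy stays touching the pad.
- jar_a: Loose yellow paint jar with white lid standing in the front of the tray, 46 mm diameter, 58 high, about 80 g; origin under its centre.
- jar_b: Loose green paint jar, same size, beside it.
- brush_pot: Bystander: green pot with brushes, 72 mm wide, 85 high (brushes to 175); origin under its centre.
- medium_bottle: Bystander: amber bottle, 56 mm diameter, 140 high; origin under its centre.
- palette: Bystander: round plywood palette, 90 mm diameter, 8 thick; origin under its centre.
Mind the look-alikes: they are no part of the job. What is shaped like the jar_b but blue or brown is not meant.

How it is judged:
On the way, in this order (a step that is already met when the one before it is completed fails the run):
1. the caddy has been pushed at least 40 mm and both front castors trail within 0.3 rad of straight (distance of caddy from where it was at the start of the episode above 0.04 m and value of joint castor_left between -0.3 and 0.3 rad and value of joint castor_right between -0.3 and 0.3 rad), for 0.1 s.
2. between the lines (within 12 mm of centred, within 0.1 rad of square) the nose is held against the pad with 3 to 14 N for 0.5 s (y of caddy in the frame of bay between -0.012 and 0.012 m and angle between the x axis of caddy and the x axis of bay, either way round below 0.1 rad and contact force between caddy and bay between 3 and 14 N), for 0.5 s.
At the end, for the whole second after the job is handed in: The caddy stands still on its wheels in the bay, within 12 mm of centred and 0.1 rad of square, its origin within 22 mm of the bay's along the parking direction its nose still touching the pad, level, both jars upright in the tray, and nothing touches it but the pad (y of caddy in the frame of bay between -0.012 and 0.012 m and angle between the x axis of caddy and the x axis of bay, either way round below 0.1 rad and contact force between caddy and bay above 0.05 N and x of caddy in the frame of bay between -0.022 and 0.022 m and linear speed of caddy below 0.01 m/s and height (world z) of caddy below 0.006 m and angle between caddy's own z axis and vertical below 0.06 rad and angle between each of jar_a, jar_b's own z axis and vertical below 0.2 rad and z of jar_a in the frame of caddy between 0.03 and 0.055 m and z of jar_b in the frame of caddy between 0.03 and 0.055 m).
It fails at once if the caddy is pressed into the buffer with more than 20 N (contact force between caddy and bay above 20 N).
It fails at once if the fingers push or squeeze the caddy with more than 20 N (contact force between the fingers and caddy above 20 N).
It fails at once if the caddy is lifted (15 mm) or tipped (0.2 rad) (height (world z) of caddy above 0.015 m or angle between caddy's own z axis and vertical above 0.2 rad).
It fails at once if a jar tips over in the tray (0.5 rad) (angle between any of jar_a, jar_b's own z axis and vertical above 0.5 rad).
It fails at once if the brush pot, the bottle or the palette is moved more than 15 mm (distance of any of brush_pot, medium_bottle, palette from where it was at the start of the episode above 0.015 m).
It also fails if it takes over 72 s, if anything falls off the work surface, if the arm or the gripper's body presses on something with over 40 N, if the wrist force passes 120 N, or if a joint passes its speed limit or range.

ROBOT

A 7-joint arm with a two-finger parallel gripper is mounted at the origin on the work surface. World frame = base frame: x ahead of the robot, y to its left, z up, the work surface at z = 0. Lengths are in m, angles in rad, forces in N, time in s.
With the tool pointing down it reaches from about 0.4 to 0.875 m from the base axis. Payload 6.5 kg.
Tool frame: the origin (TCP) lies on the mounting face of the last link; the fingertips stand 173 mm ahead of it and the grasp point (between the pads) lies 155 mm ahead of it; z points along the fingers, x is the direction in which the jaws open and shut, and the axes are right-handed (so a half turn about z gives the same grasp; the last joint's range is limited). The gripper opens to 85 mm and grips with 20 to 120 N. Pads are 22 mm wide; open, the fingers measure 114 mm over their backs; the gripper's body (76 mm by 85 mm) begins 54 mm behind the grasp point. The pads swing forward as they close: fully open they stand 13 mm farther back than shut.
Start: joints at [1.245, 0.536, -0.004, 1.538, 0.003, 1.067, -0.071], TCP at [0.167, -0.628, 0.405] pointing down, gripper open.
Joint ranges: [-2.7, 2.7], [-0.37, 2.16], [-1.27, 1.26], [0.24, 2.4], [-1.31, 4.45], [0.19, 1.91], [-2.76, 2.76]. Speed limits (rad/s): [2.39, 2.39, 3.14, 3.14, 3.14, 3.14, 3.14].

INTERFACE

Orientations are given as a 3x3 rotation matrix whose columns are the frame's x, y, z axes.
In Python, from rig import manip, imaging, finish_job, nets gives the robot as it stands.
- The arm moves only by the shell command python3 -m crank 'ROWS' [FORCE]. ROWS is a JSON object of lists of equal length, an entry for each row: "xyz": the shift along the tool's x, y, z in m, a list of three; "dr": the turn, a rotation vector about the tool's x, y, z in degrees, a list of three; "jaw": the finger opening in m, from 0 to 0.0854. A call has 1 to 10 rows; each row shifts and turns the commanded pose from where the row before left it, along the tool's axes as they then stand; what a row does not reach is not made up. A row lasts 1/12 s, in which the tool goes at most 41.7 mm and 7.16 degrees, less where a joint would pass 70% of its speed; a pose out of reach is approached as far as the arm can. A call is refused whole if a number of a shift passes 0.0417 or a number of a turn 7.16, either way. A call with a gripper value outside its range is refused whole. The fingers move at their own pace and stop on an object; FORCE is the grip in N (left out, the last holds). Time passes only in rows, so rows that do not move let the fingers close. It gives the time, the measured TCP pose, the force and the opening at its end, in the units of the state.
- manip.get_state(): the state, without advancing time (a new reading comes with each control period).
- imaging.get_image(name): name is "side" or "top" or "wrist"; returns the picture (384x512x3 uint8, red, green, blue); there is no depth.
- imaging.get_calibration(name): a dict with "camera_matrix" (3x3 intrinsics, pixels), "world_to_cam" (4x4, takes a point from world to camera coordinates). Camera axes: x right, y up, looking along -z (the intrinsics and any distortion apply to the point x, -y, -z); pixel columns grow to the right and rows downward; lengths in m; the calibration is good to about 2 mm. A picture is of the moment at which its call begins: read the wrist's pose just before it. get_calibration takes no time and is no camera call; for the wrist camera it gives the pose at the moment of the call.
- finish_job(): hands the job in, once; it reports no verdict.
Trained networks look in the newest picture that a camera, given by its name, has taken for a name from the list of things; names that differ only in an ending like _2 or _b are one class to them, and where a whole thing is asked for, a point or a joint stands for the part that bears it (a point fixed in the world has none). Each returns a list of dicts, best first, with "conf" (0 to 1); they miss things now and then, are a little off and sometimes report something else, mostly with a low value. They report only what shows in the picture. A call takes as long as a camera call. They do not tell look-alikes from the thing itself.
- nets.search_frame(camera, name): "xy" ([column, row] in pixels, amid what is visible of it).
- nets.cut_out(camera, name): "mask" (384x512 bool, what is visible of it) and "xy" ([column, row] in pixels, amid what is visible of it).
- nets.landmark_of(camera, name): "xy" ([column, row] in pixels: a listed point, or the origin of a listed thing).
The state is a dict: "clock": time; "joints": joint angles; "qd": joint speeds; "joint_efforts": joint torques, N m; "tool_pos": TCP position; "orientation": TCP orientation; "ft_force": force on the tool from outside, world axes, zero at the start; "moment": the same for the moment, N m; "grip_width": finger opening in m.
Only numpy, scipy, OpenCV 4.12 (cv2) and the standard library are available. Lean on these libraries where they do the work, as an engineer would, in place of code of your own. Each camera call takes 0.05 s, during which the arm holds its last target.

## Working session

There is one attempt and no reset: what is moved stays moved. The work goes in short steps, Python scripts to look and compute and a shell command to move; the robot and the scene stay as the last step left them, time stands still between calls to the robot, and variables do not carry over. Pictures are saved under pics/ and viewed, and the job is handed in when it is done.

```bash
ls; mkdir -p pics; python3 - <<'E'
from rig import manip, imaging, nets
import cv2, numpy as np
s=manip.get_state(); print({k:np.round(v,3).tolist() for k,v in s.items()})
for n in ["side","top","wrist"]:
    im=imaging.get_image(n); cv2.imwrite(f"pics/{n}0.png",im[:,:,::-1])
    c=imaging.get_calibration(n); print(n,np.round(c["camera_matrix"],1).tolist(),np.round(c["world_to_cam"],3).tolist(), [k for k in c])
E
```

```text
pics
{'clock': 0.0, 'joints': [1.245, 0.537, -0.004, 1.539, 0.003, 1.067, -0.071], 'qd': [-0.002, 0.001, 0.001, -0.002, 0.0, 0.001, 0.001], 'joint_efforts': [-0.0, -58.34, 1.048, -25.91, 0.012, 0.01, 0.0], 'tool_pos': [0.167, -0.628, 0.404], 'orientation': [[0.257, -0.966, -0.001], [-0.966, -0.257, 0.002], [-0.002, 0.0, -1.0]], 'ft_force': [0.471, 0.372, -0.165], 'moment': [-0.028, 0.087, 0.014], 'grip_width': 0.085}
side [[370.3, 0.0, 255.8], [0.0, 370.3, 186.5], [0.0, 0.0, 1.0]] [[0.998, -0.065, 0.007, -0.605], [0.038, 0.673, 0.738, -0.112], [-0.053, -0.737, 0.674, -1.165], [0.0, 0.0, 0.0, 1.0]] ['camera_matrix', 'world_to_cam']
top [[398.2, 0.0, 248.4], [0.0, 398.2, 184.5], [0.0, 0.0, 1.0]] [[0.024, -1.0, -0.013, 0.009], [0.996, 0.023, 0.09, -0.577], [-0.09, -0.015, 0.996, -1.197], [0.0, 0.0, 0.0, 1.0]] ['camera_matrix', 'world_to_cam']
wrist [[304.6, 0.0, 255.6], [0.0, 304.6, 197.4], [0.0, 0.0, 1.0]] [[0.255, -0.967, -0.001, -0.649], [0.922, 0.244, -0.301, 0.038], [0.291, 0.076, 0.954, -0.38], [0.0, 0.0, 0.0, 1.0]] ['camera_matrix', 'world_to_cam']
```

View pics/side0.png

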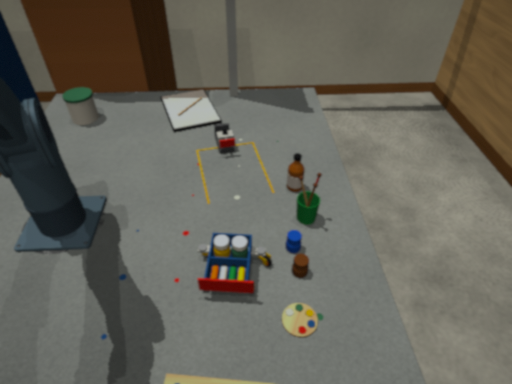

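View pics/top0.png

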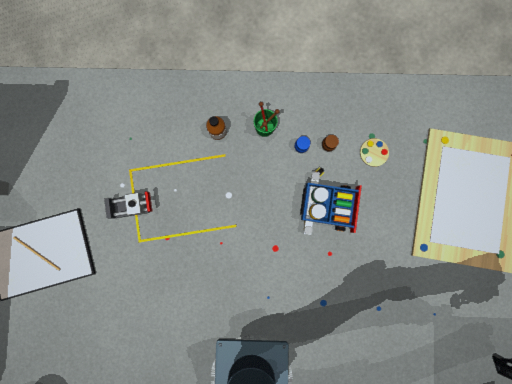

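View pics/wrist0.png

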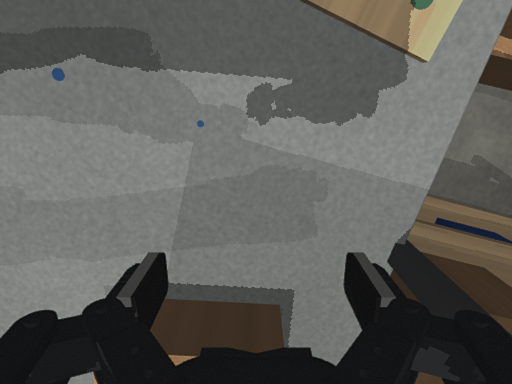

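```bash
cat > h.py <<'E'
import numpy as np, cv2
from rig import manip, imaging, nets
def ray(cam,uv,z):
    c=imaging.get_calibration(cam);K=np.array(c["camera_matrix"]);T=np.array(c["world_to_cam"])
    d=np.linalg.inv(K)@np.array([uv[0],uv[1],1.0]); d=np.array([d[0],-d[1],-d[2]])
    R=T[:3,:3];o=-R.T@T[:3,3];w=R.T@d
    return o+w*(z-o[2])/w[2]
def proj(cam,p):
    c=imaging.get_calibration(cam);K=np.array(c["camera_matrix"]);T=np.array(c["world_to_cam"])
    q=T[:3,:3]@np.array(p)+T[:3,3]; q=K@np.array([q[0],-q[1],-q[2]]); return q[:2]/q[2]
E
python3 - <<'E'
from h import *
im=cv2.imread("pics/top0.png")
cv2.imwrite("pics/tc.png",cv2.resize(im[150:260,280:380],None,fx=7,fy=5.4,interpolation=cv2.INTER_CUBIC))
cv2.imwrite("pics/tb.png",cv2.resize(im[145:255,95:245],None,fx=5,fy=5,interpolation=cv2.INTER_CUBIC))
imaging.get_image("top")
for n,z in [("caddy",0),("push_plate",.06),("rear_axle",.016),("nose",.058),("bay",0),("buffer",.058),("buffer_foot",.018),("castor_left",.04),("castor_right",.04),("jar_a",.04),("jar_b",.04),("brush_pot",0),("medium_bottle",0),("palette",0)]:
    for d in nets.landmark_of("top",n)[:2]:
        print(n,np.round(d["xy"],1),round(d["conf"],2),np.round(ray("top",d["xy"],z),4)[:2])
E
```

```text
caddy [322.4 205.4] 0.84 [ 0.5193 -0.2089]
caddy [262.6 127.4] 0.26 [ 0.7625 -0.0177]
push_plate [357.3 208.8] 0.79 [ 0.5092 -0.3017]
rear_axle [343.6 208.7] 0.94 [ 0.51   -0.2712]
nose [151.2 201. ] 0.7 [0.518  0.3114]
nose [301.4 200. ] 0.59 [ 0.5315 -0.1366]
buffer [147.7 203. ] 0.81 [0.5118 0.3216]
buffer_foot [131.6 204.2] 0.66 [0.5084 0.3821]Traceback (most recent call last):
  File "<stdin>", line 7, in <module>
ValueError: it knows: bay, brush_pot, buffer, buffer_foot, caddy, jar, medium_bottle, nose, palette, push_plate, rear_axle
```

View pics/tc.png

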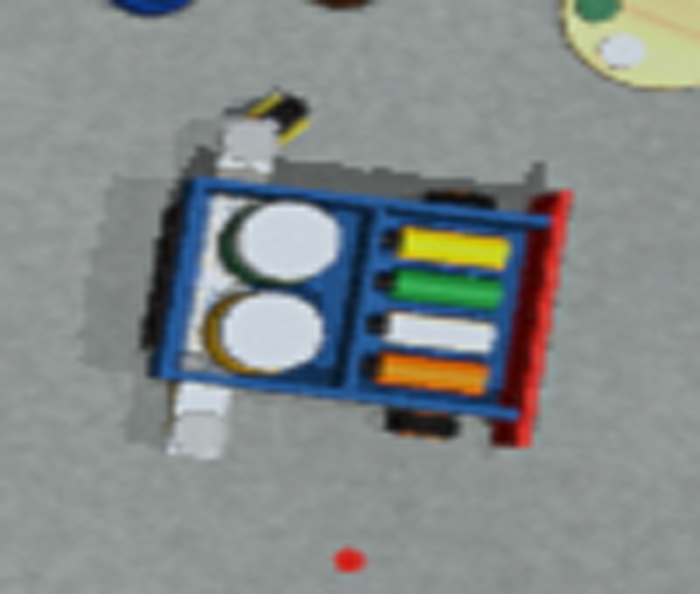

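View pics/tb.png

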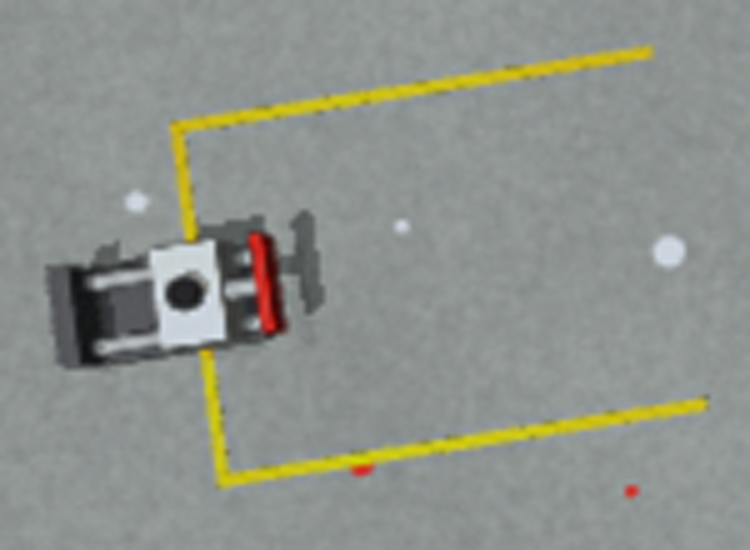

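```bash
cat > meas.py <<'E'
from h import *
def col(hsv,lo,hi): return cv2.inRange(hsv,np.array(lo),np.array(hi))
def bay(bgr):
    hsv=cv2.cvtColor(bgr,cv2.COLOR_BGR2HSV)
    m=col(hsv,(20,140,110),(35,255,255)); 
    n,lab,st,ce=cv2.connectedComponentsWithStats(m)
    return m,n,lab,st
def world(cam,pts,z): return np.array([ray(cam,p,z)[:2] for p in pts])
E
python3 - <<'E'
from meas import *
bgr=cv2.imread("pics/top0.png")
c=imaging.get_calibration("top");T=np.array(c["world_to_cam"]);print("cam",-T[:3,:3].T@T[:3,3])
m,n,lab,st=bay(bgr)
for i in range(1,n):
    if st[i,4]>60: print(st[i])
ys,xs=np.where(m[140:260,120:245]); P=world("top",np.c_[xs+120,ys+140],0)
# split: side lines farther from axis
c0=P.mean(0)
import itertools
# rough dir
up=P[(np.array(ys+140)<np.interp(xs+120,[128,240],[175,155]))]
lo=P[(np.array(ys+140)>np.interp(xs+120,[128,240],[237,222]))]
for a in (up,lo):
    for it in range(3):
        mu=a.mean(0);d=np.linalg.svd(a-mu)[2][0]; d*=np.sign(d[1]); r=(a-mu)@np.array([-d[1],d[0]]); a=a[abs(r)<.006]
    t=(a-mu)@d
    print(len(a),mu,d,np.degrees(np.arctan2(d[1],d[0])),t.min(),t.max(),"ends",mu+t.min()*d,mu+t.max()*d)
hsv=cv2.cvtColor(bgr,cv2.COLOR_BGR2HSV)
red=(col(hsv,(0,150,70),(8,255,255))|col(hsv,(172,150,70),(180,255,255)))
k=red.copy();k[:,:340]=0;k[:,370:]=0
ys,xs=np.where(k);cnt=np.c_[xs,ys]
print("plate rect",cv2.boxPoints(cv2.minAreaRect(cnt.astype(np.float32))).tolist())
blue=col(hsv,(100,120,50),(125,255,255)); blue[:,:295]=0;blue[:,370:]=0;blue[:170]=0;blue[240:]=0
ys,xs=np.where(blue);bp=cv2.boxPoints(cv2.minAreaRect(np.c_[xs,ys].astype(np.float32)))
print("tray",bp.tolist(), world("top",bp,.082).tolist())
E
```

```text
cam [0.46718799 0.00386919 1.24388531]
[129 154  96  39 263]
[337 192  15   8  84]
[135 215 101  27 283]
217 [0.64359372 0.2526696 ] [-0.1805966   0.98355725] 100.40451171103687 -0.1532872996880843 0.15146850522769278 ends [0.67127688 0.10190276] [0.61623902 0.40164755]
229 [0.42330813 0.21212053] [-0.17917203  0.98381776] 100.32153643413427 -0.1531858762159269 0.151531862728458 ends [0.45075476 0.06141354] [0.39615786 0.36120027]
plate rect [[339.1822204589844, 230.08802795410156], [345.1187438964844, 184.07984924316406], [360.7932434082031, 186.1023712158203], [354.8567199707031, 232.1105499267578]]
tray [[301.2925720214844, 220.30569458007812], [306.4017639160156, 181.98690795898438], [357.9519958496094, 188.86026000976562], [352.8428039550781, 227.17904663085938]] [[0.4712149265476634, -0.13416175287812374], [0.5832355899000204, -0.1477286497449921], [0.5665164219899067, -0.29796567976773886], [0.45499944043537227, -0.2831761582735098]]
```

```bash
python3 -m crank '{"xyz":[[-0.010,-0.020,0],[-0.016,-0.033,0],[-0.016,-0.033,0],[-0.016,-0.033,0],[-0.016,-0.033,0],[-0.016,-0.033,0],[-0.016,-0.033,0],[-0.016,-0.033,0],[-0.016,-0.033,0],[-0.016,-0.033,0]],"dr":[[0,0,0],[0,0,0],[0,0,0],[0,0,0],[0,0,0],[0,0,0],[0,0,0],[0,0,0],[0,0,0],[0,0,0]],"jaw":[0.0854,0.0854,0.0854,0.0854,0.0854,0.0854,0.0854,0.0854,0.0854,0.0854]}'
python3 -m crank '{"xyz":[[-0.016,-0.033,0],[-0.010,-0.020,0],[0,0,0],[0,0,0],[0,0,0],[0,0,0],[0,0,0],[0,0,0],[0,0,0],[0,0,0]],"dr":[[0,0,-6.9],[0,0,-6.9],[0,0,-6.9],[0,0,-6.9],[0,0,-6.9],[0,0,-6.9],[0,0,-6.9],[0,0,-6.9],[0,0,-6.9],[0,0,-6.9]],"jaw":[0.0854,0.0854,0.0854,0.0854,0.0854,0.0854,0.0854,0.0854,0.0854,0.0854]}'
cat > st.py <<'E'
from meas import *
s=manip.get_state();R=np.array(s["orientation"])
print("t",round(s["clock"],2),"tcp",np.round(s["tool_pos"],4),"head",round(np.degrees(np.arctan2(-R[1,1],-R[0,1])),2),"zax",np.round(R[:,2],3),"F",np.round(s["ft_force"],2),"M",np.round(s["moment"],2),"jaw",round(s["grip_width"],4),"q",np.round(s["joints"],2))
E
python3 st.py; python3 - <<'E'
from meas import *
for n in ["wrist","top"]:
    cv2.imwrite(f"pics/{n}1.png",imaging.get_image(n)[:,:,::-1])
E
```

```text
clock: 1.38
tool_pos: [0.4349, -0.3966, 0.4049]
orientation: [[0.257, -0.966, 0.0], [-0.966, -0.257, -0.0], [0.0, -0.0, -1.0]]
ft_force: [0.5, 0.4, 0.2]
grip_width: 0.0854
clock: 2.22
tool_pos: [0.4764, -0.3573, 0.4048]
orientation: [[0.995, -0.101, 0.0], [-0.101, -0.995, -0.0], [0.0, 0.0, -1.0]]
ft_force: [0.3, -0.1, -0.4]
grip_width: 0.0854
t 2.22 tcp [ 0.4764 -0.3573  0.4048] head 84.22 zax [ 0. -0. -1.] F [ 0.29 -0.12 -0.39] M [ 0.01  0.   -0.02] jaw 0.0854 q [ 0.84  0.47 -0.37  1.67  0.19  1.03  0.31]
```

View pics/wrist1.png

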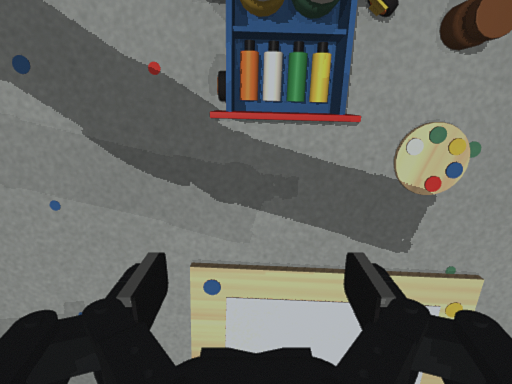

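View pics/top1.png

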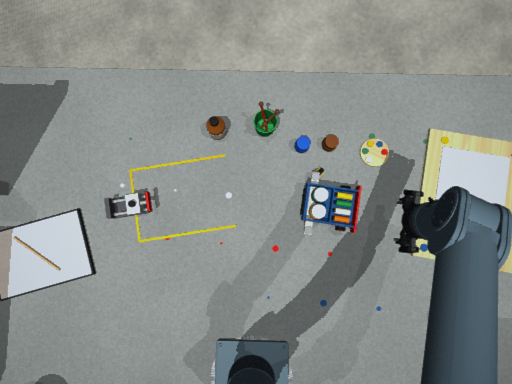

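```bash
cat > plate.py <<'E'
from meas import *
def plate(im):
    hsv=cv2.cvtColor(im,cv2.COLOR_RGB2HSV)
    red=(col(hsv,(0,150,60),(8,255,255))|col(hsv,(172,150,60),(180,255,255)))
    n,lab,st,ce=cv2.connectedComponentsWithStats(red)
    i=1+np.argmax(st[1:,4]); m=lab==i
    ys,xs=np.where(m)
    top=[];bot=[]
    for x in range(xs.min()+3,xs.max()-2):
        r=ys[xs==x]; top.append((x+.0,r.min()-.5)); bot.append((x+.0,r.max()+.5))
    return st[i],np.array(top),np.array(bot),xs.min()-.5,xs.max()+.5
def report():
    im=imaging.get_image("wrist")
    st,top,bot,x0,x1=plate(im)
    out={}
    for nm,e in (("top",top),("bot",bot)):
        f=np.polyfit(e[:,0],e[:,1],1)
        W=world("wrist",[(x0,np.polyval(f,x0)),(x1,np.polyval(f,x1))],.084)
        d=W[1]-W[0]; L=np.linalg.norm(d); h=np.degrees(np.arctan2(d[1],d[0]))+90
        print(nm,"edge ends",W.round(4).tolist(),"len",round(L,4),"mid",W.mean(0).round(4),"heading",round(h,2))
    print(st)
    return im
if __name__=="__main__":
    import sys
    im=report()
    if len(sys.argv)>1: cv2.imwrite(sys.argv[1],im[:,:,::-1])
E
python3 plate.py
```

```text
top edge ends [[0.4422, -0.2838], [0.5797, -0.3027]] len 0.1388 mid [ 0.5109 -0.2933] heading 82.2
bot edge ends [[0.4412, -0.2903], [0.5796, -0.309]] len 0.1397 mid [ 0.5104 -0.2997] heading 82.32
[ 210  111  151   10 1078]
```

```bash
python3 -m crank '{"xyz":[[0.013,-0.009,0],[0.013,-0.009,0.010],[0,0,0.035],[0,0,0.038],[0,0,0.038],[0,0,0.038],[0,0,0.036],[0,0,0]],"dr":[[0,0,1.7],[0,0,0],[0,0,0],[0,0,0],[0,0,0],[0,0,0],[0,0,0],[0,0,0]],"jaw":[0.0854,0.0854,0.0854,0.0854,0.0854,0.0854,0.0854,0.0854]}'; python3 st.py; python3 plate.py pics/w2.png
python3 - <<'E'
from meas import *
for n in ["side","top"]:
    cv2.imwrite(f"pics/{n}2.png",imaging.get_image(n)[:,:,::-1])
E
```

```text
clock: 3.03
tool_pos: [0.5013, -0.3408, 0.2028]
orientation: [[0.99, -0.139, -0.011], [-0.139, -0.99, 0.006], [-0.011, -0.004, -1.0]]
ft_force: [-1.7, 0.9, 0.2]
grip_width: 0.0853
t 3.03 tcp [ 0.5013 -0.3408  0.2028] head 82.01 zax [-0.011  0.006 -1.   ] F [-1.73  0.92  0.15] M [ 0.07  0.09 -0.04] jaw 0.0853 q [ 0.73  0.76 -0.29  1.75  0.31  0.69  0.13]
top edge ends [[0.4435, -0.2798], [0.5838, -0.2986]] len 0.1416 mid [ 0.5136 -0.2892] heading 82.35
bot edge ends [[0.439, -0.2922], [0.5849, -0.3111]] len 0.1471 mid [ 0.512  -0.3016] heading 82.6
[   44   172   453    49 16750]
```

View pics/w2.png

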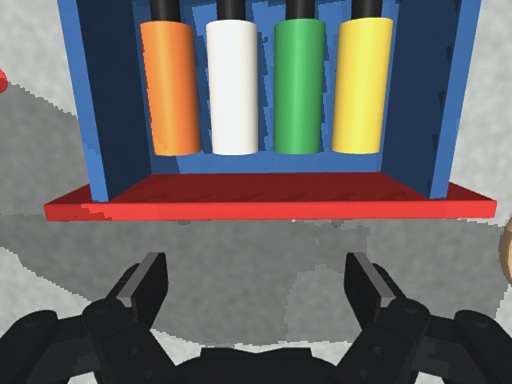

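View pics/top2.png

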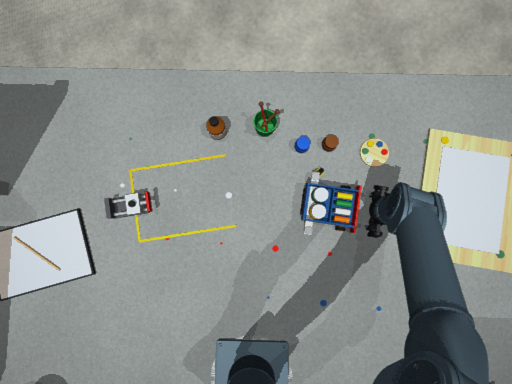

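View pics/side2.png

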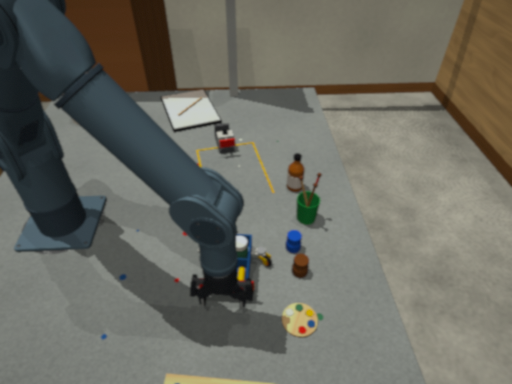

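```bash
python3 st.py; python3 plate.py
```

```text
t 3.18 tcp [ 0.5052 -0.3428  0.2113] head 82.09 zax [ 0.002 -0.001 -1.   ] F [-0.22 -1.25  0.32] M [-0.   -0.    0.06] jaw 0.0853 q [ 0.73  0.75 -0.29  1.74  0.31  0.7   0.14]
top edge ends [[0.4437, -0.2798], [0.5803, -0.2973]] len 0.1377 mid [ 0.512  -0.2885] heading 82.69
bot edge ends [[0.4397, -0.2907], [0.581, -0.3091]] len 0.1424 mid [ 0.5104 -0.2999] heading 82.6
[   40   163   420    44 13766]
```

```bash
python3 -m crank '{"xyz":[[0,-0.004,0],[0,-0.006,0],[0,-0.006,0],[0,-0.004,0],[0,-0.003,0],[0,-0.002,0],[0,-0.002,0],[0,-0.002,0],[0,-0.002,0],[0,-0.002,0]],"dr":[[0,0,0],[0,0,0],[0,0,0],[0,0,0],[0,0,0],[0,0,0],[0,0,0],[0,0,0],[0,0,0],[0,0,0]],"jaw":[0.0854,0.0854,0.0854,0.0854,0.0854,0.0854,0.0854,0.0854,0.0854,0.0854]}'; python3 st.py; python3 plate.py pics/w3.png
```

```text
clock: 4.07
tool_pos: [0.5087, -0.31, 0.2096]
orientation: [[0.991, -0.136, -0.0], [-0.136, -0.991, -0.0], [-0.0, 0.0, -1.0]]
ft_force: [-0.5, -1.4, 0.1]
grip_width: 0.0855
t 4.07 tcp [ 0.5087 -0.31    0.2096] head 82.18 zax [-0. -0. -1.] F [-0.48 -1.45  0.07] M [-0.23  0.25  0.07] jaw 0.0855 q [ 0.68  0.73 -0.29  1.78  0.31  0.67  0.08]
top edge ends [[0.4462, -0.2706], [0.5789, -0.2882]] len 0.1339 mid [ 0.5126 -0.2794] heading 82.43
bot edge ends [[0.4401, -0.2885], [0.5799, -0.307]] len 0.141 mid [ 0.51   -0.2977] heading 82.47
[   60   230   389    61 17843]
```

View pics/w3.png

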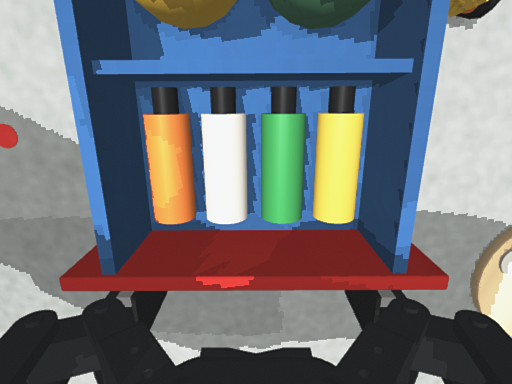

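```bash
python3 -m crank '{"xyz":[[0,-0.002,0],[0,-0.002,0],[0,-0.003,0],[0,-0.003,0],[0,-0.003,0],[0,-0.003,0],[0,-0.003,0],[0,-0.003,0],[0,-0.003,0],[0,-0.003,0]],"dr":[[0,0,0],[0,0,0],[0,0,0],[0,0,0],[0,0,0],[0,0,0],[0,0,0],[0,0,0],[0,0,0],[0,0,0]],"jaw":[0.0854,0.0854,0.0854,0.0854,0.0854,0.0854,0.0854,0.0854,0.0854,0.0854]}'; python3 st.py; python3 plate.py
```

```text
clock: 4.95
tool_pos: [0.5128, -0.2817, 0.2097]
orientation: [[0.991, -0.136, 0.0], [-0.136, -0.991, 0.0], [0.0, -0.0, -1.0]]
ft_force: [-1.0, -1.3, 0.1]
grip_width: 0.0854
t 4.95 tcp [ 0.5128 -0.2817  0.2097] head 82.2 zax [ 0.  0. -1.] F [-0.98 -1.31  0.1 ] M [-0.29  0.07  0.02] jaw 0.0854 q [ 0.64  0.72 -0.29  1.81  0.31  0.66  0.03]
top edge ends [[0.4504, -0.2419], [0.5829, -0.26]] len 0.1338 mid [ 0.5167 -0.2509] heading 82.22
bot edge ends [[0.4444, -0.2596], [0.5839, -0.2788]] len 0.1408 mid [ 0.5141 -0.2692] heading 82.17
[   60   231   388    60 17685]
```

```bash
python3 -m crank '{"xyz":[[0,-0.003,0],[0,-0.0035,0],[0,-0.0035,0],[0,-0.0035,0],[0,-0.0035,0],[0,-0.0035,0],[0,-0.0035,0],[0,-0.0035,0],[0,-0.0035,0],[0,-0.0035,0]],"dr":[[0,0,0],[0,0,0],[0,0,0],[0,0,0],[0,0,0],[0,0,0],[0,0,0],[0,0,0],[0,0,0],[0,0,0]],"jaw":[0.0854,0.0854,0.0854,0.0854,0.0854,0.0854,0.0854,0.0854,0.0854,0.0854]}'; python3 st.py; python3 -m crank '{"xyz":[[0,-0.0035,0],[0,-0.0035,0],[0,-0.0035,0],[0,-0.0035,0],[0,-0.0035,0],[0,-0.0035,0],[0,-0.0035,0],[0,-0.003,0],[0,-0.003,0],[0,-0.003,0]],"dr":[[0,0,0],[0,0,0],[0,0,0],[0,0,0],[0,0,0],[0,0,0],[0,0,0],[0,0,0],[0,0,0],[0,0,0]],"jaw":[0.0854,0.0854,0.0854,0.0854,0.0854,0.0854,0.0854,0.0854,0.0854,0.0854]}'; python3 st.py; python3 plate.py; python3 - <<'E'
from meas import *
for n in ["side","top"]:
    cv2.imwrite(f"pics/{n}4.png",imaging.get_image(n)[:,:,::-1])
im=cv2.imread("pics/top4.png");cv2.imwrite("pics/top4c.png",cv2.resize(im[140:260,240:380],None,fx=5,fy=5,interpolation=cv2.INTER_CUBIC))
im=cv2.imread("pics/side4.png");cv2.imwrite("pics/side4c.png",cv2.resize(im[180:310,170:310],None,fx=4,fy=4,interpolation=cv2.INTER_CUBIC))
E
```

```text
clock: 5.83
tool_pos: [0.5174, -0.2476, 0.2097]
orientation: [[0.991, -0.136, -0.0], [-0.136, -0.991, -0.0], [-0.0, 0.0, -1.0]]
ft_force: [-0.4, -1.5, 0.5]
grip_width: 0.0854
t 5.83 tcp [ 0.5174 -0.2476  0.2097] head 82.19 zax [-0. -0. -1.] F [-0.37 -1.51  0.5 ] M [-0.23  0.08  0.04] jaw 0.0854 q [ 0.58  0.7  -0.29  1.84  0.31  0.64 -0.03]
clock: 6.67
tool_pos: [0.522, -0.2145, 0.2097]
orientation: [[0.991, -0.136, -0.0], [-0.136, -0.991, -0.0], [-0.0, 0.0, -1.0]]
ft_force: [-0.3, -1.3, 0.2]
grip_width: 0.0855
t 6.67 tcp [ 0.522  -0.2145  0.2097] head 82.19 zax [-0. -0. -1.] F [-0.29 -1.27  0.17] M [-0.24  0.12  0.06] jaw 0.0855 q [ 0.52  0.69 -0.28  1.87  0.31  0.63 -0.09]
top edge ends [[0.4592, -0.1746], [0.5921, -0.1926]] len 0.1341 mid [ 0.5256 -0.1836] heading 82.28
bot edge ends [[0.4531, -0.1924], [0.593, -0.2114]] len 0.1412 mid [ 0.523  -0.2019] heading 82.28
[   59   231   389    61 17744]
```

View pics/top4c.png

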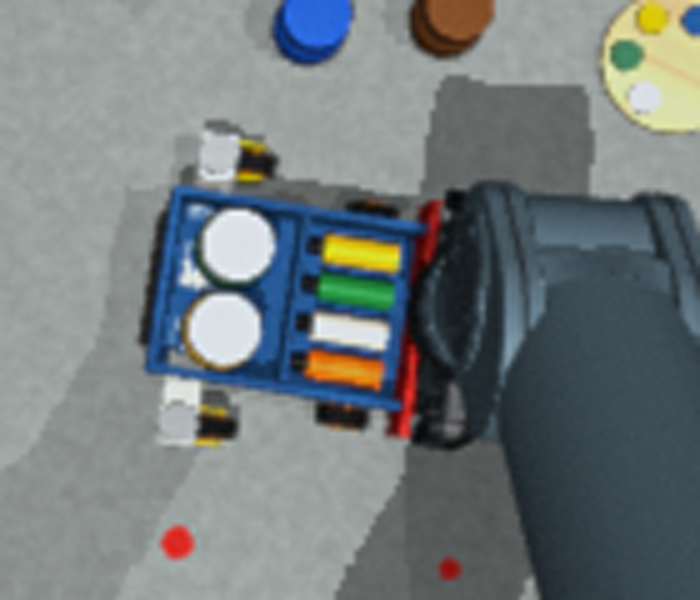

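View pics/side4c.png

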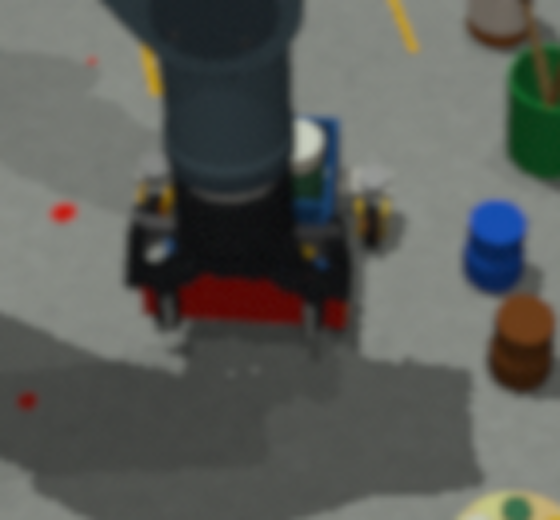

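```bash
python3 -m crank '{"xyz":[[0,-0.003,0],[-0.0004,-0.0035,0],[-0.0004,-0.0035,0],[-0.0004,-0.0035,0],[-0.0004,-0.0035,0],[-0.0004,-0.0035,0],[-0.0004,-0.0035,0],[-0.0004,-0.0035,0],[0,-0.0035,0],[0,-0.0035,0]],"dr":[[0,0,0],[0,0,0.57],[0,0,0.57],[0,0,0.57],[0,0,0.57],[0,0,0.57],[0,0,0.57],[0,0,0.57],[0,0,0],[0,0,0]],"jaw":[0.0854,0.0854,0.0854,0.0854,0.0854,0.0854,0.0854,0.0854,0.0854,0.0854]}'; python3 st.py; python3 plate.py
```

```text
clock: 7.65
tool_pos: [0.5252, -0.1798, 0.2097]
orientation: [[0.979, -0.204, 0.0], [-0.204, -0.979, 0.0], [0.0, -0.0, -1.0]]
ft_force: [-0.1, -1.3, -0.0]
grip_width: 0.0855
t 7.65 tcp [ 0.5252 -0.1798  0.2097] head 78.2 zax [ 0.  0. -1.] F [-0.08 -1.26 -0.02] M [-0.19  0.06 -0.06] jaw 0.0855 q [ 0.45  0.68 -0.26  1.89  0.29  0.61 -0.2 ]
top edge ends [[0.4654, -0.1356], [0.5967, -0.1628]] len 0.1342 mid [ 0.5311 -0.1492] heading 78.29
bot edge ends [[0.4581, -0.153], [0.5964, -0.1816]] len 0.1412 mid [ 0.5272 -0.1673] heading 78.32
[   59   231   389    61 17755]
```

```bash
for i in 1 2; do python3 -m crank '{"xyz":[[0,-0.0036,0],[0,-0.0036,0],[0,-0.0036,0],[0,-0.0036,0],[0,-0.0036,0],[0,-0.0036,0],[0,-0.0036,0],[0,-0.0036,0],[0,-0.0036,0],[0,-0.0036,0]],"dr":[[0,0,0],[0,0,0],[0,0,0],[0,0,0],[0,0,0],[0,0,0],[0,0,0],[0,0,0],[0,0,0],[0,0,0]],"jaw":[0.0854,0.0854,0.0854,0.0854,0.0854,0.0854,0.0854,0.0854,0.0854,0.0854]}'; done; python3 -m crank '{"xyz":[[0,-0.0036,0],[0,-0.0036,0],[0,-0.0036,0],[0,-0.0036,0],[0,-0.0036,0],[0,-0.0036,0],[0,-0.0035,0],[0,-0.0035,0]],"dr":[[0,0,0],[0,0,0],[0,0,0],[0,0,0],[0,0,0],[0,0,0],[0,0,0],[0,0,0]],"jaw":[0.0854,0.0854,0.0854,0.0854,0.0854,0.0854,0.0854,0.0854]}'; python3 st.py; python3 plate.py pics/w5.png;  python3 - <<'E'
from meas import *
for n in ["top"]:
    cv2.imwrite(f"pics/{n}5.png",imaging.get_image(n)[:,:,::-1])
im=cv2.imread("pics/top5.png");cv2.imwrite("pics/top5c.png",cv2.resize(im[130:260,95:295],None,fx=4,fy=4,interpolation=cv2.INTER_CUBIC))
E
```

```text
clock: 8.53
tool_pos: [0.5326, -0.1447, 0.2097]
orientation: [[0.979, -0.205, 0.0], [-0.205, -0.979, -0.0], [0.0, 0.0, -1.0]]
ft_force: [0.9, -1.7, 0.8]
grip_width: 0.0857
clock: 9.37
tool_pos: [0.5398, -0.1095, 0.2097]
orientation: [[0.979, -0.205, -0.0], [-0.205, -0.979, -0.0], [-0.0, 0.0, -1.0]]
ft_force: [1.1, -1.9, -0.4]
grip_width: 0.0854
clock: 10.03
tool_pos: [0.5457, -0.0815, 0.2097]
orientation: [[0.979, -0.205, -0.0], [-0.205, -0.979, -0.0], [-0.0, 0.0, -1.0]]
ft_force: [0.4, -1.3, 0.3]
grip_width: 0.0854
t 10.03 tcp [ 0.5457 -0.0815  0.2097] head 78.2 zax [-0. -0. -1.] F [ 0.37 -1.28  0.26] M [-0.28 -0.12 -0.06] jaw 0.0854 q [ 0.26  0.67 -0.26  1.9   0.28  0.6  -0.38]
top edge ends [[0.486, -0.0372], [0.617, -0.0644]] len 0.1338 mid [ 0.5515 -0.0508] heading 78.28
bot edge ends [[0.4788, -0.0545], [0.6166, -0.0832]] len 0.1408 mid [ 0.5477 -0.0689] heading 78.24
[   60   231   388    61 17734]
```

View pics/top5c.png

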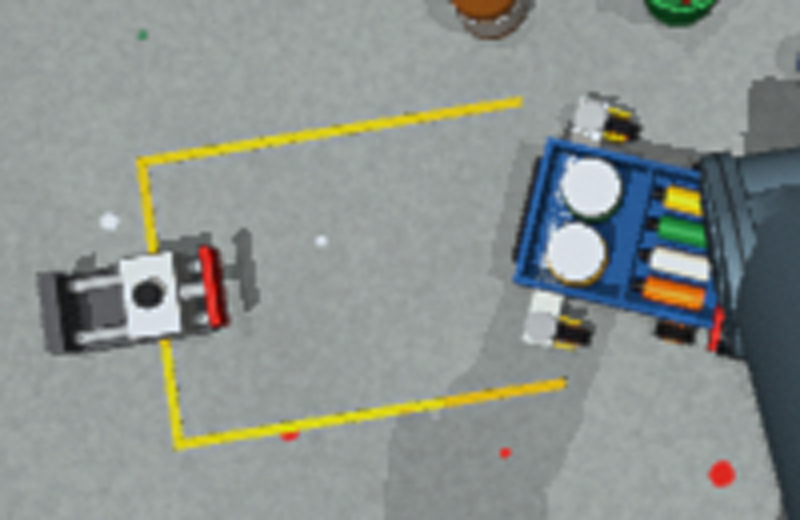

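View pics/w5.png

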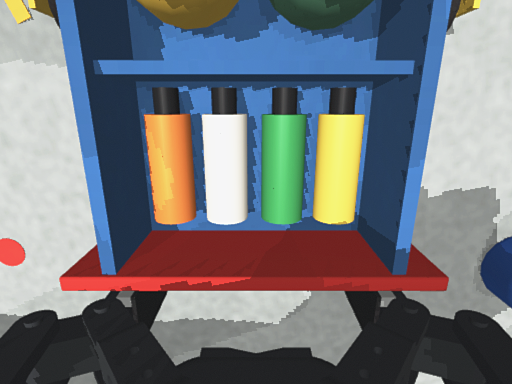

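```bash
cat > plan.py <<'E'
from meas import *
import sys
px,py,h=map(float,sys.argv[1:4])
B=np.array([.5319,.2413]);hb=100.36
e=lambda a:np.array([np.cos(np.radians(a)),np.sin(np.radians(a))])
p=np.array([px,py]);c=p+.081*e(h);r=p+.031*e(h);d=e(hb);n=np.array([-d[1],d[0]])
print("caddy in bay x %.4f y %.4f ang %.2f"%((c-B)@d,(c-B)@n,h-hb),"axle x %.4f y %.4f"%((r-B)@d,(r-B)@n))
phi=np.radians(hb-h); y=(r-B)@n; xi=-y/np.sin(phi) if abs(phi)>.02 else np.nan # dist along heading to axis
rem=-.05-((r-B)@d + xi*np.cos(phi))
for R in (.28,.3,.32,.35,.4,.5,.6): t=R*np.tan(abs(phi)/2);print(R,"straight1 %.4f arc %.4f final %.4f"%(xi-t,R*abs(phi),rem-t))
E
python3 plan.py .5477 -.0689 78.2
python3 - <<'E'
from meas import *
im=cv2.imread("pics/top5.png");hsv=cv2.cvtColor(im,cv2.COLOR_BGR2HSV)
blue=col(hsv,(100,120,50),(125,255,255)); blue[:,:220]=0;blue[:,272:]=0;blue[:160]=0;blue[220:]=0
n,l,s,c=cv2.connectedComponentsWithStats(blue);i=1+np.argmax(s[1:,4])
ys,xs=np.where(l==i);bp=cv2.boxPoints(cv2.minAreaRect(np.c_[xs,ys].astype(np.float32)))
W=world("top",bp,.082);print(bp.round(1).tolist(),W.round(4).tolist())
E
```

```text
caddy in bay x -0.2330 y 0.0097 ang -22.16 axle x -0.2793 y 0.0285
0.28 straight1 -0.1305 arc 0.1083 final 0.2445
0.3 straight1 -0.1344 arc 0.1160 final 0.2406
0.32 straight1 -0.1384 arc 0.1238 final 0.2367
0.35 straight1 -0.1442 arc 0.1354 final 0.2308
0.4 straight1 -0.1540 arc 0.1547 final 0.2210
0.5 straight1 -0.1736 arc 0.1934 final 0.2015
0.6 straight1 -0.1932 arc 0.2321 final 0.1819
[[222.10000610351562, 199.8000030517578], [231.10000610351562, 162.8000030517578], [279.8999938964844, 174.6999969482422], [270.79998779296875, 211.6999969482422]] [[0.5253, 0.0975], [0.6351, 0.0742], [0.6031, -0.0698], [0.4941, -0.0454]]
```

```bash
sed -i 's/xi=-y/xi=y/' plan.py; python3 -m crank '{"xyz":[[0,-0.0035,0],[0,-0.0035,0],[0.0004,-0.0035,0],[0.0004,-0.0035,0],[0.0004,-0.0035,0],[0.0004,-0.0035,0],[0.0004,-0.0035,0],[0.0004,-0.0035,0],[0.0004,-0.0035,0],[0.0004,-0.0035,0]],"dr":[[0,0,0],[0,0,0],[0,0,-0.57],[0,0,-0.57],[0,0,-0.57],[0,0,-0.57],[0,0,-0.57],[0,0,-0.57],[0,0,-0.57],[0,0,-0.57]],"jaw":[0.0854,0.0854,0.0854,0.0854,0.0854,0.0854,0.0854,0.0854,0.0854,0.0854]}'; python3 st.py;  python3 plate.py
```

```text
clock: 10.97
tool_pos: [0.5551, -0.0476, 0.2097]
orientation: [[0.992, -0.125, -0.0], [-0.125, -0.992, -0.0], [-0.0, 0.0, -1.0]]
ft_force: [0.8, -0.8, -0.4]
grip_width: 0.0854
t 10.97 tcp [ 0.5551 -0.0476  0.2097] head 82.82 zax [-0. -0. -1.] F [ 0.78 -0.84 -0.39] M [-0.22 -0.03 -0.09] jaw 0.0854 q [ 0.21  0.68 -0.27  1.88  0.3   0.61 -0.38]
top edge ends [[0.4934, -0.0037], [0.6258, -0.0265]] len 0.1343 mid [ 0.5596 -0.0151] heading 80.25
bot edge ends [[0.4877, -0.021], [0.6269, -0.045]] len 0.1413 mid [ 0.5573 -0.033 ] heading 80.25
[   59   222   391    71 17631]
```

```bash
python3 plan.py .5573 -.033 80.25|head -1; python3 -m crank '{"xyz":[[0.0004,-0.0035,0],[0.0004,-0.0035,0],[0.0004,-0.0035,0],[0.0004,-0.0035,0],[0.0004,-0.0035,0],[0.0004,-0.0035,0]],"dr":[[0,0,-0.57],[0,0,-0.57],[0,0,-0.57],[0,0,-0.57],[0,0,-0.57],[0,0,-0.57]],"jaw":[0.0854,0.0854,0.0854,0.0854,0.0854,0.0854]}'; python3 st.py;  python3 plate.py
```

```text
caddy in bay x -0.1983 y -0.0035 ang -20.11 axle x -0.2453 y 0.0137
clock: 11.52
tool_pos: [0.5597, -0.0269, 0.2097]
orientation: [[0.998, -0.066, 0.0], [-0.066, -0.998, 0.0], [0.0, -0.0, -1.0]]
ft_force: [0.5, -1.9, 0.7]
grip_width: 0.0857
t 11.52 tcp [ 0.5597 -0.0269  0.2097] head 86.23 zax [ 0.  0. -1.] F [ 0.48 -1.9   0.69] M [-0.27 -0.13 -0.06] jaw 0.0857 q [ 0.19  0.69 -0.29  1.88  0.32  0.62 -0.36]
top edge ends [[0.4952, 0.0111], [0.6289, -0.001]] len 0.1342 mid [0.562  0.0051] heading 84.83
bot edge ends [[0.4905, -0.0067], [0.6311, -0.0195]] len 0.1412 mid [ 0.5608 -0.0131] heading 84.81
[   60   226   390    66 17678]
```

```bash
python3 plan.py .5608 -.0131 84.82; python3 -m crank '{"xyz":[[0.0004,-0.0035,0],[0.0004,-0.0035,0],[0.0004,-0.0035,0],[0.0004,-0.0035,0],[0.0004,-0.0035,0],[0.0004,-0.0035,0]],"dr":[[0,0,-0.57],[0,0,-0.57],[0,0,-0.57],[0,0,-0.57],[0,0,-0.57],[0,0,-0.57]],"jaw":[0.0854,0.0854,0.0854,0.0854,0.0854,0.0854]}'; python3 st.py;  python3 plate.py
```

```text
caddy in bay x -0.1774 y -0.0044 ang -15.54 axle x -0.2256 y 0.0090
0.28 straight1 -0.0046 arc 0.0759 final 0.1050
0.3 straight1 -0.0073 arc 0.0814 final 0.1022
0.32 straight1 -0.0100 arc 0.0868 final 0.0995
0.35 straight1 -0.0141 arc 0.0949 final 0.0954
0.4 straight1 -0.0209 arc 0.1085 final 0.0886
0.5 straight1 -0.0346 arc 0.1356 final 0.0749
0.6 straight1 -0.0482 arc 0.1627 final 0.0613
clock: 12.07
tool_pos: [0.5629, -0.006, 0.2097]
orientation: [[1.0, -0.006, 0.0], [-0.006, -1.0, 0.0], [0.0, -0.0, -1.0]]
ft_force: [0.1, -0.8, -0.3]
grip_width: 0.0852
t 12.07 tcp [ 0.5629 -0.006   0.2097] head 89.66 zax [ 0.  0. -1.] F [ 0.13 -0.82 -0.28] M [-0.21 -0.09 -0.09] jaw 0.0852 q [ 0.16  0.69 -0.3   1.87  0.33  0.63 -0.35]
top edge ends [[0.4967, 0.0284], [0.6307, 0.0239]] len 0.1341 mid [0.5637 0.0261] heading 88.05
bot edge ends [[0.4931, 0.0102], [0.6341, 0.0056]] len 0.1411 mid [0.5636 0.0079] heading 88.11
[   61   226   390    66 17698]
```

```bash
python3 plan.py .5636 .0079 88.1
```

```text
caddy in bay x -0.1561 y -0.0064 ang -12.26 axle x -0.2050 y 0.0042
0.28 straight1 -0.0103 arc 0.0599 final 0.1056
0.3 straight1 -0.0124 arc 0.0642 final 0.1034
0.32 straight1 -0.0146 arc 0.0685 final 0.1013
0.35 straight1 -0.0178 arc 0.0749 final 0.0981
0.4 straight1 -0.0231 arc 0.0856 final 0.0927
0.5 straight1 -0.0339 arc 0.1070 final 0.0819
0.6 straight1 -0.0446 arc 0.1284 final 0.0712
```

```bash
python3 -m crank '{"xyz":[[0.0005,-0.0035,0],[0.0005,-0.0035,0],[0.0005,-0.0035,0],[0.0005,-0.0035,0],[0.0005,-0.0035,0],[0.0005,-0.0035,0],[0.0005,-0.0035,0],[0.0005,-0.0035,0],[0.0005,-0.0035,0],[0.0005,-0.0035,0]],"dr":[[0,0,-0.66],[0,0,-0.66],[0,0,-0.66],[0,0,-0.66],[0,0,-0.66],[0,0,-0.66],[0,0,-0.66],[0,0,-0.66],[0,0,-0.66],[0,0,-0.66]],"jaw":[0.0854,0.0854,0.0854,0.0854,0.0854,0.0854,0.0854,0.0854,0.0854,0.0854]}'; python3 st.py;  python3 plate.py pics/w6.png;python3 - <<'E'
from meas import *
for n in ["top"]:
    cv2.imwrite(f"pics/{n}6.png",imaging.get_image(n)[:,:,::-1])
im=cv2.imread("pics/top6.png");cv2.imwrite("pics/top6c.png",cv2.resize(im[130:260,95:295],None,fx=4,fy=4,interpolation=cv2.INTER_CUBIC))
E
```

```text
clock: 12.95
tool_pos: [0.5662, 0.0291, 0.2097]
orientation: [[0.994, 0.109, -0.0], [0.109, -0.994, 0.0], [-0.0, -0.0, -1.0]]
ft_force: [0.6, -1.5, -0.0]
grip_width: 0.0854
t 12.95 tcp [0.5662 0.0291 0.2097] head 96.27 zax [-0.  0. -1.] F [ 0.64 -1.47 -0.02] M [-0.22 -0.09 -0.05] jaw 0.0854 q [ 0.12  0.7  -0.33  1.86  0.36  0.64 -0.32]
top edge ends [[0.4966, 0.0565], [0.6307, 0.0663]] len 0.1344 mid [0.5637 0.0614] heading 94.2
bot edge ends [[0.4952, 0.0381], [0.6361, 0.0486]] len 0.1414 mid [0.5657 0.0434] heading 94.26
[   61   224   391    68 17683]
```

View pics/top6c.png

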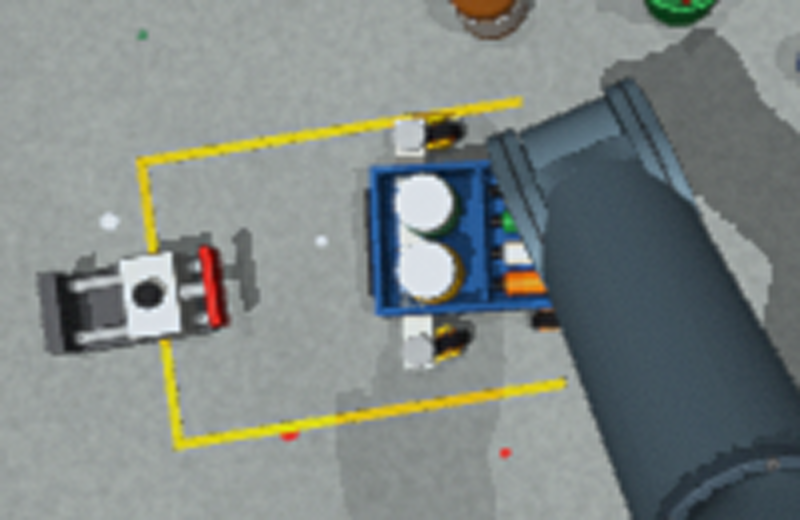

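View pics/w6.png

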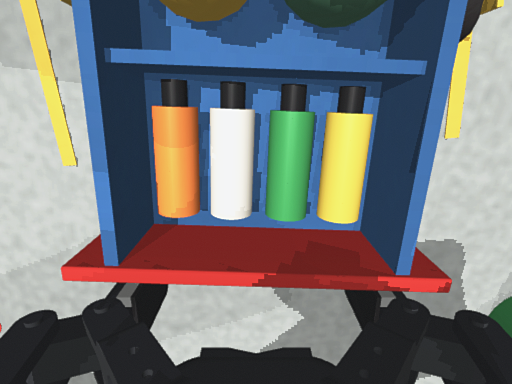

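```bash
python3 plan.py .5657 .0434 94.24; python3 - <<'E'
from meas import *
W=world("wrist",[(69.5,165.5),(452.5,138)],0);print(W, np.linalg.norm(W[0]-W[1]), W.mean(0))
d=W[1]-W[0];print(np.degrees(np.arctan2(d[1],d[0]))+90)
E
python3 -c "
import numpy as np
a=np.radians(100.36);print(np.array([.5319,.2413])-.16*np.array([np.cos(a),np.sin(a)]))"
```

```text
caddy in bay x -0.1202 y -0.0063 ang -6.12 axle x -0.1699 y -0.0010
0.28 straight1 -0.0240 arc 0.0299 final 0.1140
0.3 straight1 -0.0251 arc 0.0320 final 0.1129
0.32 straight1 -0.0262 arc 0.0342 final 0.1118
0.35 straight1 -0.0278 arc 0.0374 final 0.1102
0.4 straight1 -0.0304 arc 0.0427 final 0.1075
0.5 straight1 -0.0358 arc 0.0534 final 0.1022
0.6 straight1 -0.0411 arc 0.0641 final 0.0969
[[0.45126022 0.05809659]
 [0.67390531 0.09869773]] 0.2263167925805631 [0.56258277 0.07839716]
100.33478861698156
[0.56067319 0.08390844]
```

```bash
python3 -m crank '{"xyz":[[0.0005,-0.0035,0],[0.0005,-0.0035,0],[0.0005,-0.0035,0],[0.0005,-0.0035,0],[0.0005,-0.0035,0],[0.0005,-0.0035,0],[0.0005,-0.0035,0],[0.0005,-0.0035,0],[0.0005,-0.0035,0],[0.0003,-0.0035,0]],"dr":[[0,0,-0.66],[0,0,-0.66],[0,0,-0.66],[0,0,-0.66],[0,0,-0.66],[0,0,-0.66],[0,0,-0.66],[0,0,-0.66],[0,0,-0.66],[0,0,-0.4]],"jaw":[0.0854,0.0854,0.0854,0.0854,0.0854,0.0854,0.0854,0.0854,0.0854,0.0854]}'; python3 st.py;  python3 plate.py pics/w7.png
```

```text
clock: 13.88
tool_pos: [0.5654, 0.0644, 0.2097]
orientation: [[0.976, 0.218, 0.0], [0.218, -0.976, 0.0], [0.0, -0.0, -1.0]]
ft_force: [-0.2, -0.4, -0.3]
grip_width: 0.0854
t 13.88 tcp [0.5654 0.0644 0.2097] head 102.6 zax [ 0.  0. -1.] F [-0.16 -0.44 -0.33] M [-0.2  -0.08 -0.05] jaw 0.0854 q [ 0.07  0.71 -0.35  1.85  0.38  0.65 -0.29]
top edge ends [[0.4931, 0.086], [0.626, 0.1079]] len 0.1346 mid [0.5596 0.0969] heading 99.39
bot edge ends [[0.4937, 0.0679], [0.6333, 0.091]] len 0.1415 mid [0.5635 0.0794] heading 99.36
[   61   221   392    73 17611]
```

```bash
python3 plan.py .5635 .0794 99.37|head -1; python3 -m crank '{"xyz":[[0.0,-0.003,0],[0.0,-0.003,0],[0.0,-0.003,0],[0.0,-0.003,0],[0.0,-0.003,0]],"dr":[[0,0,0],[0,0,0],[0,0,0],[0,0,0],[0,0,0]],"jaw":[0.0854,0.0854,0.0854,0.0854,0.0854]}'; python3 st.py;  python3 plate.py pics/w7.png
```

```text
caddy in bay x -0.0840 y -0.0034 ang -0.99 axle x -0.1339 y -0.0025
clock: 14.35
tool_pos: [0.5621, 0.079, 0.2097]
orientation: [[0.976, 0.217, 0.0], [0.217, -0.976, -0.0], [0.0, 0.0, -1.0]]
ft_force: [1.4, -0.6, 0.2]
grip_width: 0.0853
t 14.35 tcp [0.5621 0.079  0.2097] head 102.54 zax [ 0. -0. -1.] F [ 1.41 -0.65  0.19] M [-0.21 -0.13 -0.07] jaw 0.0853 q [ 0.05  0.71 -0.35  1.85  0.38  0.65 -0.32]
top edge ends [[0.4906, 0.0983], [0.6224, 0.1229]] len 0.1341 mid [0.5565 0.1106] heading 100.58
bot edge ends [[0.4911, 0.0798], [0.6298, 0.1058]] len 0.1411 mid [0.5605 0.0928] heading 100.63
[   63   225   390    67 17673]
```

```bash
python3 -m crank '{"xyz":[[0.0,-0.003,0],[0.0,-0.003,0],[0.0,-0.003,0],[0.0,-0.003,0],[0.0,-0.003,0],[0,-0.003,0],[0,-0.003,0]],"dr":[[0,0,0],[0,0,0],[0,0,0],[0,0,0],[0,0,0.2],[0,0,0.4],[0,0,0.4]],"jaw":[0.0854,0.0854,0.0854,0.0854,0.0854,0.0854,0.0854]}'; python3 st.py;  python3 plate.py pics/w8.png
```

```text
clock: 14.98
tool_pos: [0.5573, 0.0994, 0.2096]
orientation: [[0.98, 0.199, -0.001], [0.199, -0.98, -0.0], [-0.001, 0.0, -1.0]]
ft_force: [-0.1, -0.8, 0.8]
grip_width: 0.0856
t 14.98 tcp [0.5573 0.0994 0.2096] head 101.5 zax [-0.001 -0.    -1.   ] F [-0.08 -0.77  0.77] M [-0.31  0.1   0.11] jaw 0.0856 q [ 0.    0.7  -0.35  1.86  0.38  0.64 -0.37]
top edge ends [[0.4869, 0.1168], [0.6182, 0.1432]] len 0.134 mid [0.5525 0.13  ] heading 101.37
bot edge ends [[0.4871, 0.0978], [0.6254, 0.1258]] len 0.1411 mid [0.5563 0.1118] heading 101.44
[   65   231   389    61 17887]
```

```bash
python3 plan.py .5563 .1118 101.4|head -1; python3 - <<'E'
from meas import *
cv2.imwrite("pics/top8.png",imaging.get_image("top")[:,:,::-1])
im=cv2.imread("pics/top8.png");cv2.imwrite("pics/top8c.png",cv2.resize(im[140:260,95:245],None,fx=5,fy=5,interpolation=cv2.INTER_CUBIC))
E
```

```text
caddy in bay x -0.0508 y 0.0008 ang 1.04 axle x -0.1008 y -0.0002
```

View pics/top8c.png

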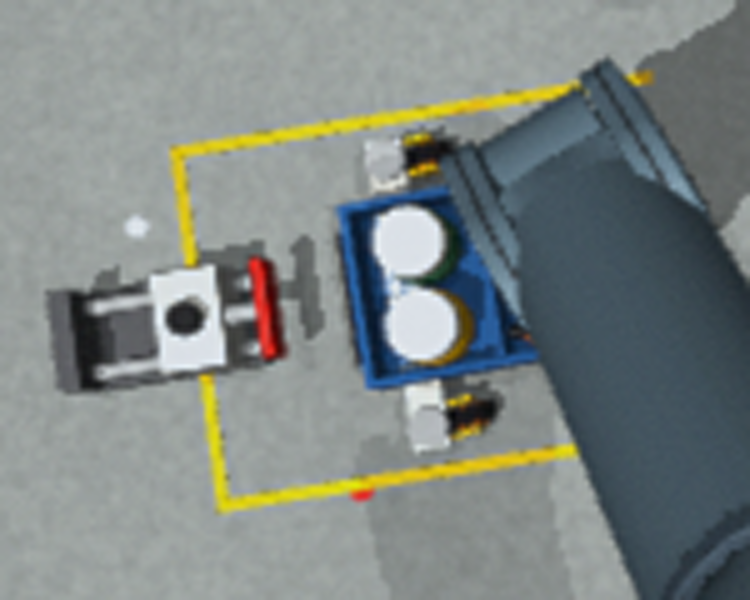

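View pics/w8.png

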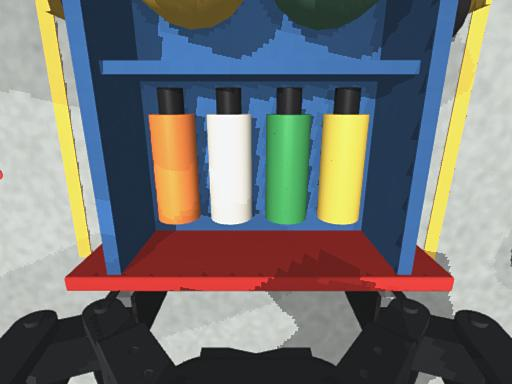

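```bash
python3 -m crank '{"xyz":[[0,-0.003,0],[0,-0.003,0],[0,-0.003,0],[0,-0.0025,0],[0,-0.0025,0],[0,-0.0025,0],[0,-0.002,0],[0,-0.002,0],[0,-0.002,0],[0,-0.0015,0]],"dr":[[0,0,0.3],[0,0,0.3],[0,0,0.2],[0,0,0.2],[0,0,0],[0,0,0],[0,0,0],[0,0,0],[0,0,0],[0,0,0]],"jaw":[0.0854,0.0854,0.0854,0.0854,0.0854,0.0854,0.0854,0.0854,0.0854,0.0854]}'; python3 st.py;  python3 plate.py pics/w8.png
```

```text
clock: 15.92
tool_pos: [0.553, 0.123, 0.2097]
orientation: [[0.983, 0.183, -0.0], [0.183, -0.983, 0.0], [-0.0, -0.0, -1.0]]
ft_force: [0.2, -1.6, -1.2]
grip_width: 0.0856
t 15.92 tcp [0.553  0.123  0.2097] head 100.55 zax [-0.  0. -1.] F [ 0.17 -1.57 -1.2 ] M [-0.18 -0.04  0.06] jaw 0.0856 q [-0.04  0.7  -0.34  1.86  0.37  0.64 -0.42]
top edge ends [[0.4827, 0.1409], [0.6146, 0.1653]] len 0.1341 mid [0.5487 0.1531] heading 100.47
bot edge ends [[0.4827, 0.1219], [0.6214, 0.1479]] len 0.1412 mid [0.552  0.1349] heading 100.58
[   64   231   389    61 17797]
```

```bash
python3 plan.py .552 .1349 100.52|head -1; python3 -m crank '{"xyz":[[0,-0.0015,0],[0,-0.0015,0],[0,-0.001,0],[0,-0.001,0],[0,-0.001,0],[0,-0.001,0],[0,-0.001,0],[0,-0.001,0],[0,-0.001,0],[0,-0.001,0]],"dr":[[0,0,0],[0,0,0],[0,0,0],[0,0,0],[0,0,0],[0,0,0],[0,0,0],[0,0,0],[0,0,0],[0,0,0]],"jaw":[0.0854,0.0854,0.0854,0.0854,0.0854,0.0854,0.0854,0.0854,0.0854,0.0854]}'; python3 st.py;  python3 plate.py pics/w8.png
```

```text
caddy in bay x -0.0273 y -0.0004 ang 0.16 axle x -0.0773 y -0.0006
clock: 16.8
tool_pos: [0.5511, 0.1337, 0.2097]
orientation: [[0.983, 0.183, -0.0], [0.183, -0.983, 0.0], [0.0, -0.0, -1.0]]
ft_force: [-0.5, -1.0, 1.5]
grip_width: 0.0853
t 16.8 tcp [0.5511 0.1337 0.2097] head 100.53 zax [-0.  0. -1.] F [-0.52 -1.01  1.55] M [-0.24  0.01  0.  ] jaw 0.0853 q [-0.06  0.7  -0.34  1.86  0.37  0.64 -0.44]
top edge ends [[0.4808, 0.1516], [0.6127, 0.1758]] len 0.1341 mid [0.5467 0.1637] heading 100.42
bot edge ends [[0.4807, 0.1327], [0.6195, 0.1583]] len 0.1412 mid [0.5501 0.1455] heading 100.47
[   64   231   389    61 17771]
```

```bash
for i in 1 2; do python3 -m crank '{"xyz":[[0,-0.001,0],[0,-0.001,0],[0,-0.001,0],[0,-0.001,0]],"dr":[[0,0,0],[0,0,0],[0,0,0],[0,0,0]],"jaw":[0.0854,0.0854,0.0854,0.0854]}' | grep -E "tool|force"; done; python3 - <<'E'
from meas import *
cv2.imwrite("pics/top9.png",imaging.get_image("top")[:,:,::-1])
im=cv2.imread("pics/top9.png");cv2.imwrite("pics/top9c.png",cv2.resize(im[160:240,105:205],None,fx=7,fy=7,interpolation=cv2.INTER_CUBIC))
E
```

```text
tool_pos: [0.5503, 0.1376, 0.2097]
ft_force: [-1.2, -1.2, 0.2]
tool_pos: [0.5496, 0.1415, 0.2097]
ft_force: [0.9, -1.2, 1.1]
```

View pics/top9c.png

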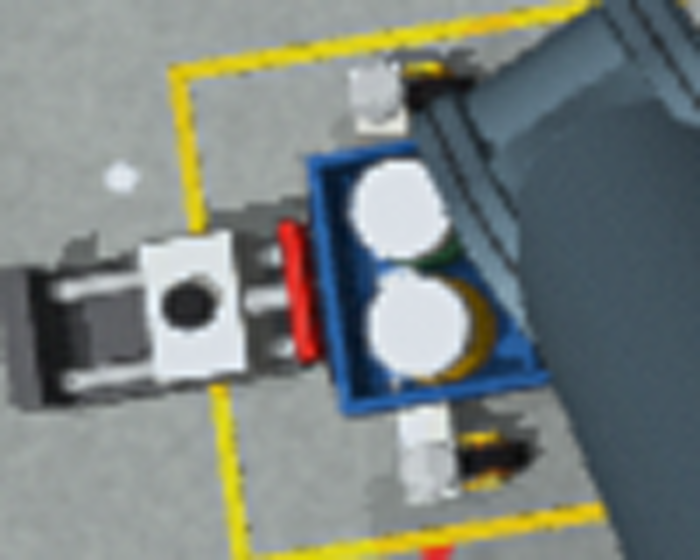

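```bash
for i in 1 2; do python3 -m crank '{"xyz":[[0,-0.001,0],[0,-0.001,0],[0,-0.001,0]],"dr":[[0,0,0],[0,0,0],[0,0,0]],"jaw":[0.0854,0.0854,0.0854]}' | grep -E "tool|force"; done
```

```text
tool_pos: [0.549, 0.1445, 0.2096]
ft_force: [-0.1, -1.6, 0.7]
tool_pos: [0.5486, 0.1468, 0.2097]
ft_force: [0.2, -4.1, 2.2]
```

```bash
python3 -m crank '{"xyz":[[0,-0.001,0],[0,-0.001,0],[0,-0.001,0]],"dr":[[0,0,0],[0,0,0],[0,0,0]],"jaw":[0.0854,0.0854,0.0854]}' | grep -E "tool|force"
```

```text
tool_pos: [0.5481, 0.1493, 0.2096]
ft_force: [1.6, -5.6, 1.2]
```

```bash
python3 -m crank '{"xyz":[[0,-0.001,0],[0,-0.001,0]],"dr":[[0,0,0],[0,0,0]],"jaw":[0.0854,0.0854]}' | grep -E "tool|force"; python3 plate.py; python3 st.py
```

```text
tool_pos: [0.5479, 0.1508, 0.2096]
ft_force: [0.1, -7.4, 3.2]
top edge ends [[0.4776, 0.1683], [0.6094, 0.1924]] len 0.1339 mid [0.5435 0.1804] heading 100.37
bot edge ends [[0.4775, 0.1492], [0.6163, 0.1748]] len 0.1411 mid [0.5469 0.162 ] heading 100.44
[   64   231   389    61 17933]
t 18.53 tcp [0.5478 0.151  0.2096] head 100.49 zax [-0.    -0.002 -1.   ] F [ 0.2  -6.3   2.15] M [-1.21 -0.12  0.14] jaw 0.0855 q [-0.09  0.71 -0.34  1.85  0.37  0.65 -0.47]
```

```bash
python3 -m crank '{"xyz":[[0,-0.001,0],[0,-0.001,0],[0,0,0],[0,0,0],[0,0,0],[0,0,0],[0,0,0],[0,0,0],[0,0,0],[0,0,0]],"dr":[[0,0,0],[0,0,0],[0,0,0],[0,0,0],[0,0,0],[0,0,0],[0,0,0],[0,0,0],[0,0,0],[0,0,0]],"jaw":[0.0854,0.0854,0.0854,0.0854,0.0854,0.0854,0.0854,0.0854,0.0854,0.0854]}' | grep -E "tool|force"; python3 -m crank '{"xyz":[[0,0,0],[0,0,0],[0,0,0],[0,0,0],[0,0,0],[0,0,0]],"dr":[[0,0,0],[0,0,0],[0,0,0],[0,0,0],[0,0,0],[0,0,0]],"jaw":[0.0854,0.0854,0.0854,0.0854,0.0854,0.0854]}' | grep -E "clock|tool|force"; python3 plate.py
```

```text
tool_pos: [0.5476, 0.1524, 0.2096]
ft_force: [-0.5, -7.7, 2.6]
clock: 19.87
tool_pos: [0.5476, 0.1524, 0.2096]
ft_force: [0.9, -7.8, 3.9]
top edge ends [[0.4774, 0.1697], [0.609, 0.1938]] len 0.1339 mid [0.5432 0.1817] heading 100.36
bot edge ends [[0.4772, 0.1505], [0.616, 0.1761]] len 0.1411 mid [0.5466 0.1633] heading 100.44
[   64   231   389    61 17977]
```

```bash
python3 plan.py .5466 .1633 100.4|head -1; python3 -m crank '{"xyz":[[0,0.0005,0],[0,0.0008,0],[0,0.0008,0],[0,0.0008,0],[0,0.0008,0],[0,0.0008,0],[0,0.0008,0],[0,0.0008,0],[0,0.0008,0],[0,0.0008,0]],"dr":[[0,0,0],[0,0,0],[0,0,0],[0,0,0],[0,0,0],[0,0,0],[0,0,0],[0,0,0],[0,0,0],[0,0,0]],"jaw":[0.0854,0.0854,0.0854,0.0854,0.0854,0.0854,0.0854,0.0854,0.0854,0.0854]}' | grep -E "tool|force"; python3 plate.py; python3 -m crank '{"xyz":[[0,0.0008,0],[0,0.0008,0],[0,0.0008,0],[0,0.0008,0],[0,0.0008,0],[0,0.0008,0],[0,0.0008,0],[0,0.0008,0],[0,0.0008,0],[0,0.0008,0]],"dr":[[0,0,0],[0,0,0],[0,0,0],[0,0,0],[0,0,0],[0,0,0],[0,0,0],[0,0,0],[0,0,0],[0,0,0]],"jaw":[0.0854,0.0854,0.0854,0.0854,0.0854,0.0854,0.0854,0.0854,0.0854,0.0854]}' | grep -E "tool|force"; python3 plate.py
```

```text
caddy in bay x 0.0016 y -0.0004 ang 0.04 axle x -0.0484 y -0.0004
tool_pos: [0.5485, 0.1473, 0.2096]
ft_force: [-0.7, 0.4, -1.1]
top edge ends [[0.4783, 0.1648], [0.6102, 0.189]] len 0.1341 mid [0.5443 0.1769] heading 100.38
bot edge ends [[0.4783, 0.146], [0.6171, 0.1715]] len 0.1411 mid [0.5477 0.1588] heading 100.41
[   64   231   389    61 17733]
tool_pos: [0.5501, 0.1387, 0.2097]
ft_force: [0.4, 0.0, 0.5]
top edge ends [[0.4786, 0.1617], [0.611, 0.1859]] len 0.1345 mid [0.5448 0.1738] heading 100.38
bot edge ends [[0.4785, 0.1446], [0.6173, 0.17]] len 0.1411 mid [0.5479 0.1573] heading 100.38
[   60   216   397    57 17088]
```

```bash
python3 -m crank '{"xyz":[[0,0.002,0],[0,0.005,0],[0,0.008,0],[0,0.010,0],[0,0.010,0],[0,0.010,0],[0,0.008,0],[0,0.004,0],[0,0,0],[0,0,0]],"dr":[[0,0,0],[0,0,0],[0,0,0],[0,0,0],[0,0,0],[0,0,0],[0,0,0],[0,0,0],[0,0,0],[0,0,0]],"jaw":[0.0854,0.0854,0.0854,0.0854,0.0854,0.0854,0.0854,0.0854,0.0854,0.0854]}' | grep -E "tool|force"; python3 st.py; python3 plate.py pics/w10.png; python3 - <<'E'
from meas import *
for n in ["top","side"]: cv2.imwrite(f"pics/{n}10.png",imaging.get_image(n)[:,:,::-1])
im=cv2.imread("pics/top10.png");cv2.imwrite("pics/top10c.png",cv2.resize(im[150:250,105:245],None,fx=5,fy=5,interpolation=cv2.INTER_CUBIC))
E
```

```text
tool_pos: [0.5605, 0.0827, 0.2097]
ft_force: [0.2, 0.8, 0.5]
t 22.52 tcp [0.5605 0.0827 0.2097] head 100.52 zax [-0.  0. -1.] F [0.16 0.79 0.5 ] M [ 0.02 -0.01  0.06] jaw 0.0853 q [ 0.03  0.7  -0.34  1.86  0.37  0.64 -0.35]
top edge ends [[0.4785, 0.1509], [0.615, 0.1763]] len 0.1388 mid [0.5468 0.1636] heading 100.53
bot edge ends [[0.4783, 0.145], [0.6174, 0.1708]] len 0.1415 mid [0.5479 0.1579] heading 100.49
[  23   85  472   21 9686]
```

View pics/top10c.png

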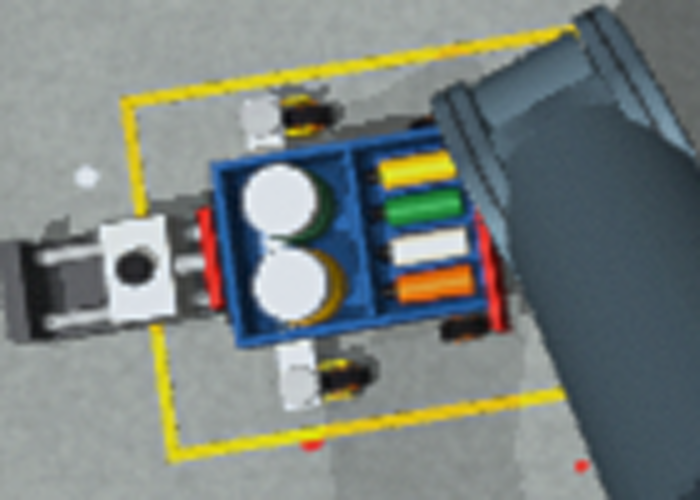

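View pics/side10.png

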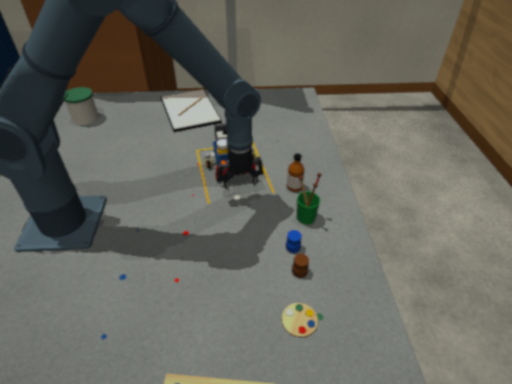

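View pics/w10.png

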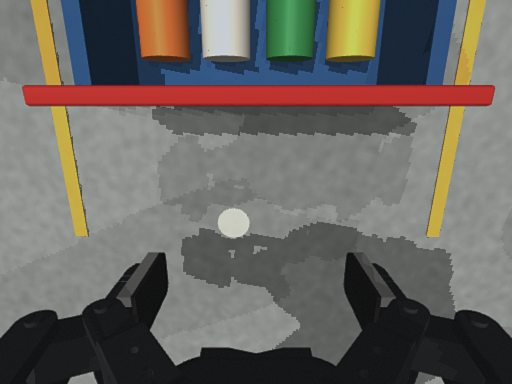

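```bash
python3 - <<'E'
import cv2,numpy as np
for f in ("top0","top5","top8","top9","top10"):
    im=cv2.imread(f"pics/{f}.png").astype(float)
    r=im[...,2]-np.maximum(im[...,0],im[...,1]); r=np.clip(r,0,None)
    # left edge: per row, position where cumulative crosses half max, from left
    e=[]
    for y in range(194,208):
        row=r[y,140:156]; t=60
        k=np.argmax(row>t)
        if row[k]>t and k>0: e.append((140+k-1+(t-row[k-1])/(row[k]-row[k-1])))
        else: e.append(np.nan)
    print(f,np.round(np.array(e),2),round(np.nanmean(e),3))
E
```

```text
top0 [144.34 144.71 144.92 145.04 144.92 145.1  145.25 145.39 145.55 145.71
 145.67 145.85 146.02 146.11] 145.327
top5 [144.3  144.65 144.86 145.02 144.86 145.05 145.23 145.36 145.53 145.68
 145.62 145.81 145.97 146.09] 145.287
top8 [144.3  144.65 144.85 145.02 144.87 145.06 145.22 145.36 145.52 145.67
 145.61 145.78 145.98 146.07] 145.282
top9 [144.3  144.65 144.85 145.01 144.86 145.06 145.21 145.37 145.51 145.67
 145.63 145.76 145.98 146.07] 145.28
top10 [144.06 144.29 144.4  144.46 144.32 144.49 144.67 145.17 145.39 145.34
 145.14 145.24 145.49 145.58] 144.861
```

```bash
python3 plate.py; python3 plan.py .5479 .1579 100.5|head -1; python3 -c "
from rig import finish_job; print(finish_job())"
```

```text
top edge ends [[0.4787, 0.1504], [0.6151, 0.1755]] len 0.1386 mid [0.5469 0.1629] heading 100.4
bot edge ends [[0.4785, 0.1446], [0.6174, 0.1701]] len 0.1413 mid [0.5479 0.1573] heading 100.41
[  24   88  470   21 9438]
caddy in bay x -0.0039 y -0.0005 ang 0.14 axle x -0.0539 y -0.0007
the job is handed in; nothing more can be done
None
```

I pushed the caddy into the bay by its red plate, pressed it against the pad, eased off and handed the job in at about 22.6 s. All checks were as wanted, but no verdict was reported.

- **Castors:** I pushed straight ahead for about 97 mm. In the top view both front castors then trailed within a few degrees of straight.
- **Steering:** I made a slight right turn, then a long left arc between the yellow lines. The caddy lagged the fingers by 1.5 to 3° on the arc, so I over-turned slightly and straightened before the pad.
- **Press:** The wrist sensor read about 7.8 N, roughly 1 N of it rolling resistance, held for more than 1 s. I then backed off at about 10 mm/s.
- **Final position:** The caddy stands about 4 mm short of the bay origin, 0.5 mm off centre and 0.1° off square. The plate moved under 1 mm between the last two readings.
- **Contact:** The fingers are about 60 mm clear of the plate. The visible edge of the pad sits about 0.4 px (around 1.3 mm) back from its free position, so the nose is still touching.
- **Jars and bystanders:** Both jars stand upright in the tray. The pot, bottle and palette look unmoved in the side view.

The two cameras disagreed by about 5 mm on the bay's position along the parking direction. They agreed to about 1 mm across it, and the lengthwise difference is small against the 22 mm allowed.

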